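Set the washed bird-feeder parts to drain on the sloped drying stand

ROBOT

A 6-joint arm with a two-finger parallel gripper is mounted at the origin on the work surface. World frame = base frame: x ahead of the robot, y to its left, z up, the work surface at z = 0. Lengths are in mm, angles in rad, forces in N, time in s.
With the tool pointing down it reaches from about 400 to 825 mm from the base axis. Payload 7 kg.
Tool frame: the origin (TCP) lies at the very end of the fingers, on their centre line; the grasp point (between the pads) lies 19 mm behind it; z points along the fingers, y is the line along which they close (so a half turn about z gives the same grasp; the last joint's range is limited). The gripper opens to 88 mm and grips with 3 to 60 N. Pads are 19 mm wide; open, the fingers measure 130 mm over their backs; the gripper's body (78 mm by 193 mm) begins 47 mm behind the grasp point.
Start: joints at [-0.966, 0.359, 0.012, 0, -1.224, -0.288], TCP at [210.254, -641.396, 226.561] pointing down, gripper open.
Joint ranges: [-3.07, 3.07], [-1.43, 2.12], [-1.02, 1.25], [-3.03, 1.67], [-3.05, -0], [-3.03, 3.03]. Speed limits (rad/s): [2.39, 2.39, 3.01, 3.14, 3.14, 3.14].

INTERFACE

Orientations are given as a unit quaternion [x, y, z, w].
In Python, from plant import bot gives the robot as it stands. Calls block until the motion is done:
- bot.move_ptp(position, orientation): joint-space move of the TCP to a pose.
- bot.line_to(position, velocity=150, ori=None): straight line of the TCP; ori=None keeps the orientation; velocity is the mean speed in mm/s.
- bot.move_joints(angles): joint-space move.
- bot.move_gripper(opening, force=None): finger opening in mm; force is the grip in N (None keeps the last); returns when the fingers have stopped.
- bot.pause(seconds).
- bot.solve_ik(position, orientation): joint angles nearest the present ones, or None.
- bot.read_state(): the state.
- bot.camera(name): name is "scene" or "top" or "wrist"; returns the picture (400x640x3 uint8, red, green, blue); there is no depth.
- bot.get_calibration(name): a dict with "fx", "fy", "cx", "cy" (pixels), "distortion" ([k1, k2, p1, p2, k3] as OpenCV has them; the pictures are not rectified), "view" (4x4, takes a point from world to camera coordinates); the wrist camera has in their place "T_tool_cam" (4x4, takes a point from camera to tool coordinates, whose origin is the TCP and whose axes are the flange's). Camera axes: x right, y up, looking along -z (the intrinsics and any distortion apply to the point x, -y, -z); pixel columns grow to the right and rows downward; lengths in mm; the calibration is good to about 2 mm. A picture is of the moment at which its call begins: read the wrist's pose just before it. get_calibration takes no time and is no camera call.
A pose or a line that the arm cannot do raises bot.Unreachable and nothing moves.
- bot.close_job(): hands the job in; it is judged then, once.
The state is a dict: "t": time; "joint_pos": joint angles; "qvel": joint speeds; "tau": joint torques, N m; "tcp_pos": TCP position; "eef_rot": TCP orientation; "contact_force": force on the tool from outside, world axes, zero at the start; "moment": the same for the moment, N m; "width": finger opening in mm; "finger_force": force on a finger pad.
Only numpy, scipy, OpenCV 4.12 (cv2) and the standard library are available. Lean on these libraries where they do the work, as an engineer would, in place of code of your own. Each camera call takes 0.05 s, during which the arm holds its last target. There are 200 camera calls.

TASK

Put the washed green feeder base and the aluminium screw-on cap on the sloped drying stand to drain: side by side, each the same way up as it stands now, lying flat on the slope and slid down until it rests right against the stand's bottom lip. Bring them home gently, and leave the feeder tube and the hanger hook where they are.

Things in the scene. Friction and masses are not known exactly. Their poses are not given: they have to be found in the camera images.
- base_mid (a point): The feeder base, green plastic, about 0.25 kg: a round flange 150 mm across, 12 mm thick at its edge, top rising as a flat cone to 18 mm; from its middle a solid round collar 54 mm across stands from 18 to 56 mm above the underside: grasp it there. This point is on its axis, 28 mm above the underside; z is its axis, up. It stands left or right of the stand, the cap on the other side.
- cap_mid (a point): The screw-on cap, bare aluminium, 0.14 kg or so: a solid knurled cylinder 60 mm across and 40 mm high, grasped across its sides. This point is on its axis, 20 mm above the underside; z is its axis, upwards.
- board: The drying stand's sloping board, fixed, black rubber, 320 mm wide, 250 mm long up the slope, inclined 30 degrees (high edge 160 mm up), low edge to the robot's right. Origin: on the sloping top surface, middle of the low edge, 35 mm above the counter. x points up the slope, y along the low edge, z out of the surface. The rubber grips: things stay where they are put and do not slide by themselves.
- tube_mid (a point): The feeder tube, clear acrylic, 62 mm across and 180 mm high, standing upright and loose at the far left or far right; to be left alone. This point is its centre, 90 mm up.
- hanger: The hanger hook, an S of 8 mm steel bar about 130 mm long and 50 mm wide, lying loose on the counter at the other far side; to be left alone. Origin at the middle of its straight shank, on the counter.
- stand: The whole stand; origin on the counter under its middle, z up. Its lip is an aluminium bar across the board, parallel to the low edge, 8 mm thick, standing 20 mm above the rubber. It is clamped in slots: its upper face, where things must rest, lies anywhere from 10 to 70 mm up the slope from the low edge. This differs each time and is not reported: see or feel it. It holds firm below 100 N.
Not all that is in view belongs to the job. What is meant by the part that bears base_mid is not orange, and is the larger of those in its own colour.

How it is judged:
By the outcome, as a careful person would: the job done as asked, in the order asked, and still so for the second after the job is handed in, with the robot touching nothing.
It also fails if it takes over 69 s, if anything falls off the work surface, if the arm or the gripper's body presses on something with over 40 N, if the wrist force passes 120 N, or if a joint passes its speed limit or range.

## Working session

There is one attempt and no reset: what is moved stays moved. The work goes in short steps, each a Python script; the robot and the scene stay as the last script left them, time stands still between calls to the robot, and variables do not carry over. Pictures are saved under pics/ and viewed, at most 10 in all, crops included, and the job is handed in when it is done.

```bash
ls; mkdir -p pics
python3 - <<'E'
from plant import bot
import cv2,numpy as np
for n in("scene","top"):
    im=bot.camera(n); cv2.imwrite(f"pics/{n}0.png",im[:,:,::-1])
    c=bot.get_calibration(n); print(n,{k:np.round(v,3).tolist() for k,v in c.items()})
print({k:np.round(v,3).tolist() for k,v in bot.read_state().items()})
print({k:np.round(v,3).tolist() for k,v in bot.get_calibration("wrist").items()})
E
```

```text
pics
scene {'fx': 475.211, 'fy': 475.211, 'cx': 319.759, 'cy': 194.853, 'distortion': [0.032, 0.0, 0.0, 0.0, 0.0], 'view': [[0.836, 0.549, 0.005, -356.143], [-0.324, 0.485, 0.812, 142.429], [0.444, -0.681, 0.583, -1691.81], [0.0, 0.0, 0.0, 1.0]]}
top {'fx': 451.808, 'fy': 451.808, 'cx': 318.12, 'cy': 199.467, 'distortion': [-0.088, 0.0, 0.0, 0.0, 0.0], 'view': [[-0.03, -1.0, -0.007, -72.541], [0.993, -0.031, 0.113, -510.822], [-0.113, -0.003, 0.994, -1553.782], [0.0, 0.0, 0.0, 1.0]]}
{'t': 0.1, 'joint_pos': [-0.966, 0.359, 0.011, -0.0, -1.224, -0.288], 'qvel': [-0.0, -0.003, 0.0, 0.001, -0.001, 0.001], 'tau': [-0.001, -58.416, 29.375, 7.016, 0.01, -0.0], 'tcp_pos': [210.132, -640.991, 225.711], 'eef_rot': [-0.158, 0.987, 0.001, -0.0], 'contact_force': [-0.481, -0.331, 0.173], 'moment': [-0.008, 0.063, -0.001], 'finger_force': 0.0, 'width': 87.114}
{'fx': 355.002, 'fy': 355.002, 'cx': 322.62, 'cy': 194.174, 'distortion': [-0.036, 0.0, 0.0, 0.0, 0.0], 'T_tool_cam': [[-0.001, 0.957, 0.289, 77.312], [1.0, 0.001, -0.001, -0.866], [-0.001, 0.289, -0.957, -156.074], [0.0, 0.0, 0.0, 1.0]]}
```

View pics/scene0.png

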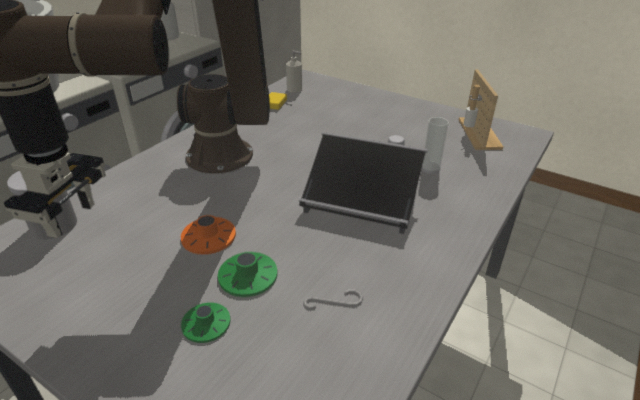

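View pics/top0.png

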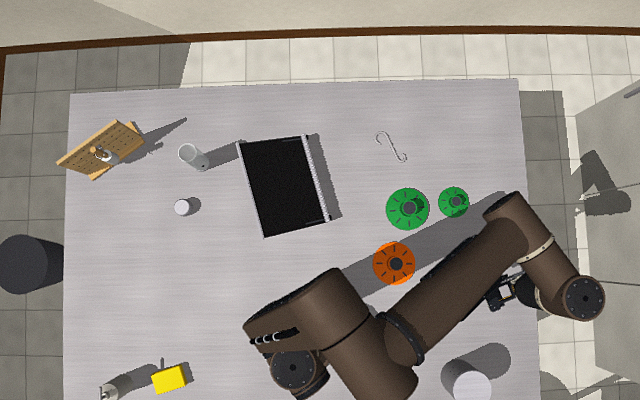

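The scene shows three bases: big green at top px (407,208), small green at (454,201) and orange at (394,263). The one meant is the big green: not orange, and the larger of the green ones. The cap is at (183,207), the stand around (288,187), the tube at (190,152) and the hook at (392,147). Next I'll measure these and confirm with a crop.

```bash
cat > h.py <<'E'
from plant import bot
import cv2,numpy as np
from scipy.spatial.transform import Rotation as R
def cam(name,st=None):
    c=bot.get_calibration(name)
    K=np.array([[c["fx"],0,c["cx"]],[0,c["fy"],c["cy"]],[0,0,1]]);D=np.array(c["distortion"])
    if name=="wrist":
        T=np.eye(4);T[:3,:3]=R.from_quat(st["eef_rot"]).as_matrix();T[:3,3]=st["tcp_pos"]
        W=T@np.array(c["T_tool_cam"])
    else: W=np.linalg.inv(np.array(c["view"]))
    return K,D,W
def ray(px,C):
    K,D,W=C
    p=cv2.undistortPoints(np.array(px,float).reshape(-1,1,2),K,D)[:,0]
    d=np.c_[p[:,0],-p[:,1],-np.ones(len(p))]@W[:3,:3].T
    return W[:3,3],d
def onplane(px,C,z=0,n=(0,0,1),p0=None):
    o,d=ray(px,C);n=np.array(n,float);p0=np.array([0,0,z]) if p0 is None else p0
    return o+d*(((p0-o)@n)/(d@n))[:,None]
def proj(P,C):
    K,D,W=C;V=np.linalg.inv(W);q=np.atleast_2d(P)@V[:3,:3].T+V[:3,3]
    return cv2.projectPoints(q*[1,-1,-1],np.zeros(3),np.zeros(3),K,D)[0][:,0]
def blobs(mask,amin=100):
    cs,_=cv2.findContours(mask.astype(np.uint8),cv2.RETR_EXTERNAL,cv2.CHAIN_APPROX_NONE)
    return sorted([c for c in cs if cv2.contourArea(c)>amin],key=cv2.contourArea,reverse=True)
E
python3 - <<'E'
from h import *
for n in("scene","top"):
    im=cv2.imread(f"pics/{n}0.png");C=cam(n);h=cv2.cvtColor(im,cv2.COLOR_BGR2HSV)
    for b in blobs((h[...,0]>45)&(h[...,0]<80)&(h[...,1]>120)&(h[...,2]>50)):
        e=cv2.fitEllipse(cv2.convexHull(b)); print(n,"green",np.round(e[0],1),np.round(e[1],1),onplane([e[0]],C,12)[0].round(1))
    bl=blobs(h[...,2]<45,1500)
    for b in bl:
        q=cv2.approxPolyDP(cv2.convexHull(b),6,True)[:,0]; print(n,"black",cv2.contourArea(b),q.tolist())
    if n=="top":
        r=h[190:225,165:205]; 
        for b in blobs((r[...,2]>175)&(r[...,1]<40),60): print("cap",cv2.boundingRect(b),cv2.contourArea(b))
        print(r[17,:,2].tolist(), r[:,18,2].tolist())
t=cv2.imread("pics/top0.png")
a=cv2.resize(t[120:250,225:350],None,fx=3.2,fy=3.2,interpolation=2)
b=cv2.resize(t[120:250,160:225],None,fx=3.2,fy=3.2,interpolation=2)
c=cv2.resize(t[160:290,365:480],None,fx=1.55,fy=3.2*1.0,interpolation=2) if 0 else cv2.resize(t[175:305,365:480],None,fx=1.5,fy=1.5)
c=cv2.copyMakeBorder(c,0,a.shape[0]-c.shape[0],0,0,cv2.BORDER_CONSTANT)
cv2.imwrite("pics/crop1.png",np.hstack([b,a,c]))
E
```

```text
scene green [205.2 321.9] [36.2 48.2] [ 494.1 -573.8   12. ]
scene green [246.3 273.3] [40.9 57.8] [ 471.7 -406.5   12. ]
scene black 5875.0 [[420, 163], [402, 217], [308, 197], [317, 156], [339, 138], [405, 149]]
scene black 5546.5 [[256, 0], [267, 100], [251, 123], [176, 132], [179, 88], [213, 0]]
scene black 4405.0 [[115, 101], [55, 160], [29, 162], [0, 135], [0, 96], [49, 84], [111, 91]]
scene black 3141.5 [[169, 0], [182, 79], [165, 88], [86, 70], [76, 40]]
scene black 2924.5 [[0, 14], [19, 9], [68, 22], [78, 72], [0, 80]]
scene black 1632.5 [[102, 160], [89, 207], [51, 219], [4, 203], [73, 153]]
top green [406.7 208.7] [41.6 41.9] [ 467.7 -400.4   12. ]
top green [453.  201.8] [30.  30.3] [ 487.  -567.9   12. ]
top black 5487.5 [[299, 136], [324, 222], [264, 236], [239, 144]]
top black 3219.0 [[495, 220], [405, 398], [297, 399], [247, 323], [332, 268]]
cap (0, 0, 40, 35) 1326.0
[183, 188, 189, 185, 188, 186, 184, 186, 185, 206, 215, 218, 221, 215, 211, 217, 218, 215, 217, 217, 214, 215, 225, 204, 122, 100, 90, 90, 89, 99, 91, 103, 93, 98, 94, 175, 197, 188, 186, 188] [183, 184, 185, 189, 182, 181, 179, 182, 162, 91, 225, 217, 209, 217, 224, 212, 212, 217, 218, 217, 213, 214, 220, 224, 177, 115, 139, 188, 182, 182, 187, 191, 184, 188, 189]
```

View pics/crop1.png

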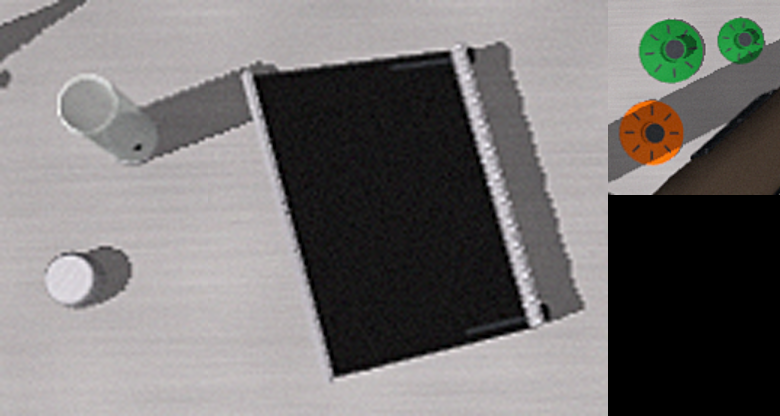

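The crop confirms the choice: the big green base sits next to a smaller green one and an orange one. The black board runs from its grey high edge, top px (239,144)-(264,236), to the bright lip, whose foot is the dark boundary at (299,136)-(324,222). Next I'll compute the stand frame and take a wrist look at the stand.

Run:
```python
from h import *
C=cam("top");im=cv2.imread("pics/top0.png");g=cv2.cvtColor(im,cv2.COLOR_BGR2GRAY).astype(float)
# subpixel rows scans: black edges
L=[];Rr=[]
for v in range(152,215,3):
    r=g[v]; u=280
    thr=60
    i=u
    while r[i]<thr:i+=1
    Rr.append((i-1+(thr-r[i-1])/(r[i]-r[i-1]),v))
    i=u
    while r[i]<thr:i-=1
    L.append((i+1-(thr-r[i+1])/(r[i]-r[i+1]),v))
def fit(p):
    p=np.array(p);k=np.polyfit(p[:,1],p[:,0],1);res=p[:,0]-np.polyval(k,p[:,1]);ok=abs(res)<.8
    return np.polyfit(p[ok,1],p[ok,0],1)
kL,kR=fit(L),fit(Rr)
ln=lambda k,v:[np.polyval(k,v),v]
H=onplane([ln(kL,145),ln(kL,236)],C,160)
yd=H[0]-H[1];yd/=np.linalg.norm(yd);xh=np.cross([0,0,1],yd)
# choose x up slope => horizontal comp toward +world y
if xh[1]<0:xh=-xh
ux=xh*np.cos(np.pi/6)+np.array([0,0,.5]);uz=np.array([0,0,1])*np.cos(np.pi/6)-xh*.5
uy=np.cross(uz,ux)
print("high pts",H.round(1),np.linalg.norm(H[0]-H[1]));print("ux",ux.round(4),"uy",uy.round(4))
F=onplane([ln(kR,140),ln(kR,218)],C,n=uz,p0=H.mean(0))
print("lip foot",F.round(1),"up-slope dist from high edge",((F-H.mean(0))@ux).round(1))
print("side corners y:",((onplane([[239,144],[264,236],[299,136],[325,222]],C,n=uz,p0=H.mean(0))-H.mean(0))@np.c_[ux,uy]).round(1))
h=cv2.cvtColor(im,cv2.COLOR_BGR2HSV)
m=(g>200);m[:, :172]=0;m[:,195:]=0;m[:195]=0;m[220:]=0
for b in blobs(m,60):
    e=cv2.fitEllipse(b);print("cap",e,onplane([e[0]],C,40)[0].round(1))
print("tube base",onplane([[201,163],[190,155]],C,0).round(1), onplane([[188,153]],C,180).round(1))
print("cam",C[2][:3,3])
```

```text
high pts [[680.7 164.4 160. ]
 [381.6  87.7 160. ]] 308.8369081297179
ux [-0.215   0.8389  0.5   ] uy [-0.9687 -0.2482  0.    ]
lip foot [[ 719.7  -33.9   43.5]
 [ 441.7 -105.5   43.3]] up-slope dist from high edge [-233.  -233.3]
side corners y: [[-6.000e-01 -1.578e+02]
 [-2.000e-01  1.545e+02]
 [-2.300e+02 -1.584e+02]
 [-2.339e+02  1.587e+02]]
cap ((180.90716552734375, 206.68785095214844), (12.790902137756348, 13.596303939819336), 30.974746704101562) [496.6 393.6  40. ]
tube base [[658.  332.8   0. ]
 [689.1 373.6   0. ]] [[655.5 327.7 180. ]]
cam [ 329.13896213  -93.21628514 1601.06816208]
```

```bash
cat >> h.py <<'E'
ux=np.array([-.215,.8389,.5]);ux/=np.linalg.norm(ux)
uy=np.array([-.9687,-.2482,0]);uy/=np.linalg.norm(uy)
uz=np.cross(ux,uy);O=np.array([584.9,-83.7,35.])
B=lambda x,y,z:O+x*ux+y*uy+z*uz
def ori(z,y):
    z=np.array(z,float);y=np.array(y,float);y-=z*(y@z);y/=np.linalg.norm(y)
    return R.from_matrix(np.c_[np.cross(y,z),y,z]).as_quat()
def down(a): return ori([0,0,-1],[np.cos(a),np.sin(a),0])  # a: world angle of the tool y axis
E
python3 - <<'E'
from h import *
J=lambda p,q:(lambda s:None if s is None else np.round(s,2).tolist())(bot.solve_ik(p,q))
for d in range(0,360,45): print("base",d,J([468,-400,150],down(np.radians(d))),"cap",J([497,392,120],down(np.radians(d))))
for s in(1,-1):
  q=ori(-uz,s*uy)
  for y in(75,-75): print(s,y,J(B(92,y,21),q),J(B(130,y,80),q),J(B(47,y,7),q))
E
```

```text
base 0 [-0.39, 0.32, -0.23, 0.0, -1.02, -2.75] cap [0.98, 0.37, -0.22, 0.0, -0.97, 2.17]
base 45 [-0.39, 0.32, -0.23, 0.0, -1.02, -1.97] cap [0.98, 0.37, -0.22, 0.0, -0.97, 2.95]
base 90 [-0.39, 0.32, -0.23, 0.0, -1.02, -1.18] cap [0.98, 0.37, -0.22, 0.0, -0.97, -2.55]
base 135 [-0.39, 0.32, -0.23, 0.0, -1.02, -0.39] cap [0.98, 0.37, -0.22, 0.0, -0.97, -1.76]
base 180 [-0.39, 0.32, -0.23, 0.0, -1.02, 0.39] cap [0.98, 0.37, -0.22, 0.0, -0.97, -0.98]
base 225 [-0.39, 0.32, -0.23, 0.0, -1.02, 1.18] cap [0.98, 0.37, -0.22, 0.0, -0.97, -0.19]
base 270 [-0.39, 0.32, -0.23, 0.0, -1.02, 1.96] cap [0.98, 0.37, -0.22, 0.0, -0.97, 0.6]
base 315 [-0.39, 0.32, -0.23, 0.0, -1.02, 2.75] cap [0.98, 0.37, -0.22, 0.0, -0.97, 1.38]
1 75 [-0.09, 0.38, -0.19, -0.52, -1.24, 0.58] [-0.09, 0.3, -0.14, -0.5, -1.36, 0.5] [-0.15, 0.45, -0.18, -0.52, -1.21, 0.65]
1 -75 [-0.02, 0.55, 0.1, -0.52, -1.32, 0.46] [-0.02, 0.48, 0.16, -0.51, -1.42, 0.39] [-0.06, 0.61, 0.12, -0.52, -1.3, 0.51]
-1 75 [-0.09, 0.38, -0.19, -0.52, -1.24, -2.56] [-0.09, 0.3, -0.14, -0.5, -1.36, -2.64] [-0.15, 0.45, -0.18, -0.52, -1.21, -2.49]
-1 -75 [-0.02, 0.55, 0.1, -0.52, -1.32, -2.69] [-0.02, 0.48, 0.16, -0.51, -1.42, -2.75] [-0.06, 0.61, 0.12, -0.52, -1.3, -2.63]
```

Run:
```python
from h import *
a=np.arctan2(uy[1],uy[0])
bot.move_ptp([468,-400,150],down(a))
st=bot.read_state();im=bot.camera("wrist");cv2.imwrite("pics/w1.png",im[:,:,::-1])
C=cam("wrist",st);h=cv2.cvtColor(im,cv2.COLOR_RGB2HSV)
for b in blobs((h[...,0]>45)&(h[...,0]<80)&(h[...,1]>120)&(h[...,2]>40),1000):
    P=onplane(b[:,0].astype(float),C,12)
    (cx,cy),r=cv2.minEnclosingCircle(P[:,:2].astype(np.float32));print("flange",cv2.boundingRect(b),round(cx,1),round(cy,1),round(r,1))
print(st["t"],np.round(st["tcp_pos"],1),st["contact_force"],proj([468,-400,56],C))
```

```text
flange (236, 95, 172, 167) 469.6 -399.5 74.1
flange (287, 0, 128, 44) 483.2 -543.2 47.7
1.4583 [ 467.7 -400.6  150.2] [-0.90482879  0.62775242 -0.92089466] [[323.3413285  199.08143255]]
```

View pics/w1.png

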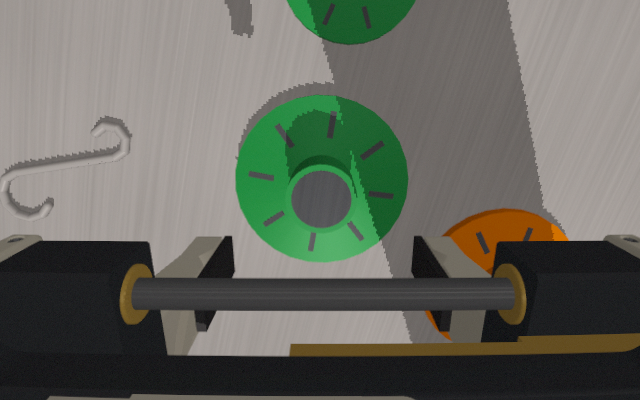

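The wrist view shows the big green flange at (322,178) with its collar at (321,198), and the radius is 74 mm as it should be. The small green and the orange base are clear of the fingers.

Run:
```python
from h import *
a=np.arctan2(uy[1],uy[0])
bot.line_to([469.3,-399.7,23],velocity=120)
bot.move_gripper(48,force=25)
print("w",bot.read_state()["width"],bot.read_state()["finger_force"])
bot.line_to([469.3,-399.7,180],velocity=200)
st=bot.read_state();print(st["t"],st["width"],np.round(st["contact_force"],2))
bot.move_ptp(B(120,-75,90),ori(-uz,uy))
bot.pause(.2)
st=bot.read_state();im=bot.camera("wrist");cv2.imwrite("pics/w2.png",im[:,:,::-1])
C=cam("wrist",st)
for s in(0,10,17,25): print(s,proj([B(s,0,0),B(s,-150,0),B(s,100,0)],C).round(0).tolist())
print(st["t"],st["width"],np.round(st["tcp_pos"],1),B(120,-75,90),np.round(st["contact_force"],2))
```

```text
w 53.37384356768135 25.000287294387817
4.3 53.70611493676948 [-0.6   1.16 -3.04]
0 [[440.0, 24.0], [207.0, 24.0], [591.0, 27.0]]
10 [[439.0, 40.0], [208.0, 41.0], [588.0, 43.0]]
17 [[438.0, 52.0], [209.0, 52.0], [586.0, 54.0]]
25 [[437.0, 65.0], [210.0, 65.0], [584.0, 67.0]]
6.05 53.469135676951325 [642.8  -8.9 173.2] [642.92205602  -8.00809132 172.94265682] [ 0.17 -0.13 -2.85]
```

View pics/w2.png

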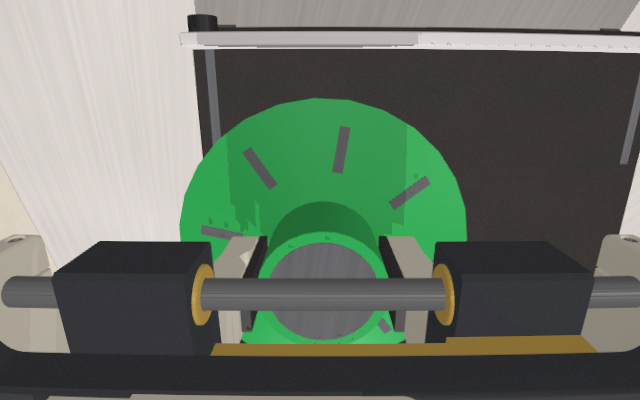

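The wrist view shows the base held level with the slope. The lip foot runs at row ~49, which puts it 15-16 mm up the slope and parallel to the predicted lines. The board's far edge is at col ~197, as predicted.

```bash
cat >> h.py <<'E'
def feel(p,d,step,maxd,lim,vel):
    """step along d from board-coords point p until force against d exceeds lim; returns point"""
    d=np.array(d,float);dw=d@np.array([ux,uy,uz])
    bot.pause(.15);f0=np.mean([np.array(bot.read_state()["contact_force"])])if 0 else np.array(bot.read_state()["contact_force"])
    p=np.array(p,float);n=0;log=[]
    while n<maxd:
        n+=step;bot.line_to(B(*(p+d*n)),velocity=vel);bot.pause(.03)
        s=bot.read_state();f=-(np.array(s["contact_force"])-f0)@dw;log.append(round(float(f),1))
        if f>lim:break
    act=np.array([ux,uy,uz])@(np.array(s["tcp_pos"])-O)
    print("feel",d,"n",round(n,2),"act",act.round(1),"w",round(s["width"],1),"t",s["t"],log)
    return p+d*n
E
python3 - <<'E'
from h import *
bot.line_to(B(106,-71,40),velocity=120)
bot.line_to(B(106,-71,27.5),velocity=40)
p=feel(B(0,0,0)*0+[106,-71,27.5],[0,0,-1],.5,9,2.0,15)
E
```

```text
feel [ 0.  0. -1.] n 6.5 act [106.  -71.1  21.7] w 53.4 t 10.975 [-0.2, 0.2, -0.6, 0.9, 0.5, 0.1, 0.9, 0.7, 0.9, -0.4, 0.4, 1.6, 6.5]
```

Run:
```python
from h import *
z=21.4
bot.line_to(B(105,-71,z),velocity=10)
bot.line_to(B(95.5,-71,z),velocity=15)
p=feel([95.5,-71,z],[-1,0,0],.5,10,3.5,12)
s=bot.read_state();print(np.array([ux,uy,uz])@np.array(s["contact_force"]))
```

```text
feel [-1.  0.  0.] n 8.0 act [ 89.3 -71.7  21.7] w 53.4 t 16.7 [0.1, 1.0, 1.0, 0.8, -0.1, 0.8, 0.4, 1.0, -0.1, 1.1, 1.3, 0.3, 1.5, 0.0, 1.9, 4.9]
[ 8.51656517 -1.03727462  6.57413388]
```

Run:
```python
from h import *
bot.move_gripper(70)
s=bot.read_state();print(s["t"],np.array([ux,uy,uz])@np.array(s["contact_force"]))
bot.line_to(B(89,-71.5,100),velocity=120)
bot.pause(.1)
st=bot.read_state();im=bot.camera("wrist");cv2.imwrite("pics/w3.png",im[:,:,::-1]);print(st["t"])
C=cam("wrist",st)
h=cv2.cvtColor(im,cv2.COLOR_RGB2HSV)
b=blobs((h[...,0]>45)&(h[...,0]<80)&(h[...,1]>120)&(h[...,2]>40),1000)[0]
P=(onplane(b[:,0].astype(float),C,n=uz,p0=B(0,0,10.))-O)@np.c_[ux,uy]
print(cv2.minEnclosingCircle(P.astype(np.float32)),P.min(0))
```

```text
17.25 [ 0.35627409  0.54243919 -0.35433714]
18.1583
((89.0259017944336, -72.7194595336914), 74.89155578613281) [  15.57814919 -147.17574168]
```

View pics/w3.png

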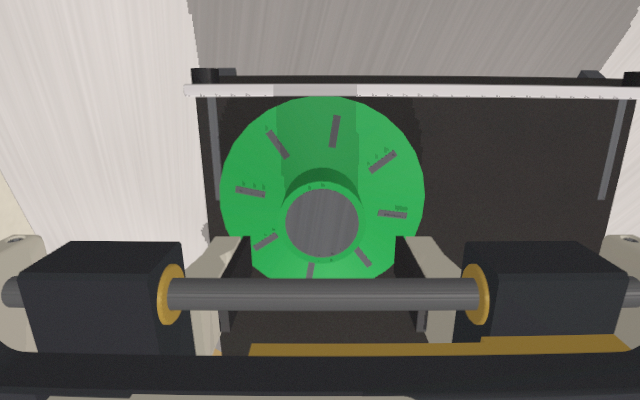

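The picture shows the flange edge touching the lip at (325,96), with the base lying flat and centred at board x=89.0, y=-72.7. Next is the cap.

Run:
```python
from h import *
q=down(np.radians(225))
bot.line_to(B(89,-71.5,150),velocity=200)
bot.move_gripper(88)
bot.move_ptp([480,150,320],q)
bot.move_ptp([495,392,150],q)
bot.pause(.1)
st=bot.read_state();im=bot.camera("wrist");cv2.imwrite("pics/w4.png",im[:,:,::-1]);print(st["t"],np.round(st["tcp_pos"],1))
C=cam("wrist",st);print(proj([[497,392,40],[497,392,0]],C))
```

```text
21.575 [495.8 391.4 151.7]
[[322.08607362 191.67915127]
 [322.31551995 179.06554342]]
```

View pics/w4.png

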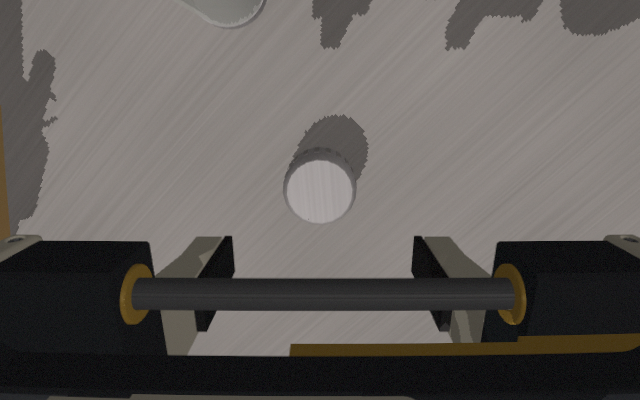

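The cap's top face is centred at (320,191), within 1-2 px of the prediction (322,192). The tube is well clear at the upper left.

Run:
```python
from h import *
q=down(np.radians(225))
bot.line_to([497.8,392.8,8],velocity=120)
bot.move_gripper(52,force=25)
s=bot.read_state();print("w",s["width"],s["finger_force"],s["tcp_pos"])
bot.line_to([490,385,250],velocity=200)
bot.move_ptp([480,150,330],down(np.radians(200)))
bot.move_ptp(B(70,78,90),ori(-uz,uy))
bot.line_to(B(57,78,30),velocity=120)
bot.line_to(B(57,78,13),velocity=40)
p=feel([57,78,13],[0,0,-1],.5,11,2.5,15)
```

```text
w 59.17089977532039 25.00021561863832 [497.88147335 392.93399505   8.23463451]
feel [ 0.  0. -1.] n 6.5 act [57.  78.   6.7] w 59.3 t 32.125 [-0.6, -0.4, -0.2, -1.0, 0.0, -0.5, -0.4, 0.4, -0.3, 0.7, -1.2, -0.7, 2.7]
```

Run:
```python
from h import *
z=6.4
bot.line_to(B(48,78,z),velocity=15)
p=feel([48,78,z],[-1,0,0],.5,9,3.5,12)
s=bot.read_state();print(np.array([ux,uy,uz])@np.array(s["contact_force"]))
```

```text
feel [-1.  0.  0.] n 4.5 act [44.6 77.8  6.7] w 59.3 t 35.575 [0.2, 0.9, 0.4, 0.5, -0.2, 0.7, 1.2, 2.0, 4.2]
[8.14844594 0.61449026 6.24994322]
```

Run:
```python
from h import *
bot.move_gripper(74)
bot.line_to(B(44.6,78,110),velocity=120)
bot.line_to(B(75,20,190),velocity=150)
bot.pause(.1)
st=bot.read_state();im=bot.camera("wrist");cv2.imwrite("pics/w5.png",im[:,:,::-1]);print(st["t"])
C=cam("wrist",st);h=cv2.cvtColor(im,cv2.COLOR_RGB2HSV)
b=blobs((h[...,0]>45)&(h[...,0]<80)&(h[...,1]>120)&(h[...,2]>40),1000)[0]
P=(onplane(b[:,0].astype(float),C,n=uz,p0=B(0,0,10.))-O)@np.c_[ux,uy]
print(cv2.minEnclosingCircle(P.astype(np.float32)))
cv2.imwrite("pics/w5c.png",cv2.resize(im[60:300,150:550,::-1],None,fx=2,fy=2))
```

```text
38.0667
((88.5152587890625, -72.21591186523438), 75.73101043701172)
```

View pics/w5c.png

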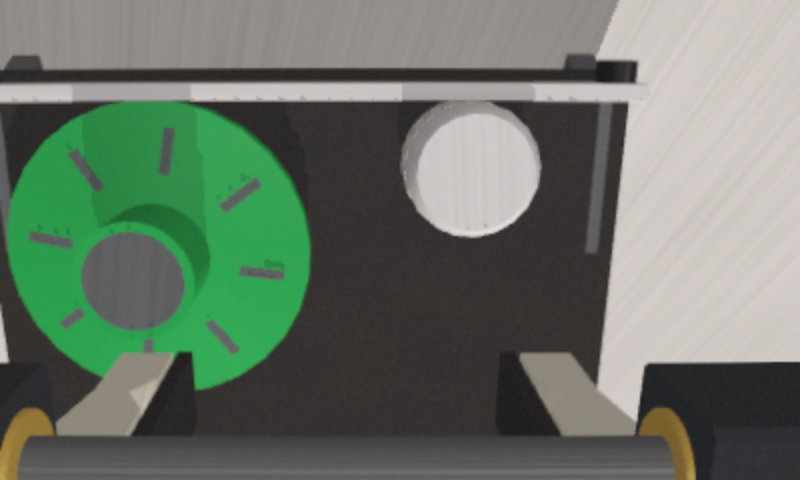

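In the crop both parts touch the lip, the base at (155,100) and the cap at (455,100). Both lie flat on the slope, and the gripper is clear.

Run:
```python
from h import *
bot.line_to(B(75,20,240),velocity=150)
bot.pause(.3)
print(bot.read_state()["t"],bot.close_job())
```

```text
the job is handed in; nothing more can be done
38.9 None
```

The base and the cap are side by side on the drying stand, the same way up as before, flat on the slope and against the lip; the job was handed in at 38.9 s of the 69 s allowed, with the tube and hook left alone.

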